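# Close the board holder's turnbuckle on the circuit board

### The arm

A 6-joint arm with a two-finger parallel gripper is mounted at the origin on the work surface. World frame = base frame: x ahead of the robot, y to its left, z up, the work surface at z = 0. Lengths are in m, angles in rad, forces in N, time in s.
With the tool pointing down it reaches from about 0.425 to 0.95 m from the base axis. Payload 3.5 kg.
Tool frame: the origin (TCP) lies on the mounting face of the last link; the fingertips stand 173 mm ahead of it and the grasp point (between the pads) lies 155 mm ahead of it; z points along the fingers, y is the line along which they close (so a half turn about z gives the same grasp; the last joint's range is limited). The gripper opens to 85 mm and grips with 20 to 120 N. Pads are 22 mm wide; open, the fingers measure 114 mm over their backs; the gripper's body (76 mm by 85 mm) begins 54 mm behind the grasp point. The pads swing forward as they close: fully open they stand 13 mm farther back than shut.
Start: joints at [1.064, 0.286, 1.577, -0, 1.279, -0.15], TCP at [0.236, 0.632, 0.405] pointing down, gripper open.
Joint ranges: [-2.77, 2.77], [-0.9, 2.22], [0.21, 2.48], [-1.53, 4.67], [0.24, 2.81], [-2.84, 2.84]. Speed limits (rad/s): [2.79, 2.79, 3.14, 3.14, 3.14, 3.14].

### API

Orientations are given as [roll, pitch, yaw] about the fixed x, y, z axes, in that order (R = Rz(yaw) Ry(pitch) Rx(roll)).
In Python, from workcell import robot gives the robot as it stands.
- The arm moves only by the shell command python3 -m pendant 'ROWS'. ROWS is JSON, a list of rows, each a list of 3 entries, a list of its own where there are three numbers: the shift along the tool's x, y, z in mm, then the turn, a rotation vector about the tool's x, y, z in degrees, then the opening, from 0 (shut) to 1 (fully open). In form: [[[tx, ty, tz], [rx, ry, rz], hand], ...]. A call has 1 to 12 rows; each row is the pose to reach, as a shift and turn from the pose commanded when the call began, along the tool's axes at that moment; what a row does not reach only later rows make up. A row lasts 1/10 s, in which the tool goes at most 50 mm and 8.59 degrees, less where a joint would pass 70% of its speed; a pose out of reach is approached as far as the arm can. A call with a gripper value outside its range is refused whole. The fingers move at their own pace and stop on an object; the grip force is fixed at half the most. Time passes only in rows, so rows that repeat a pose let the fingers close. It gives the time, the measured TCP pose, the force, the opening and the grip force at its end, in the units of the state.
- robot.observe(): the state, without advancing time (a new reading comes with each control period).
- robot.get_image(name): name is "scene" or "top" or "wrist"; returns the picture (400x640x3 uint8, red, green, blue); there is no depth.
- robot.calibration(name): a dict with "mtx" (3x3 intrinsics, pixels), "pose" (4x4, takes a point from camera to world coordinates); the wrist camera has in their place "T_tool_cam" (4x4, takes a point from camera to tool coordinates, whose origin is the TCP and whose axes are the flange's). Camera axes: x right, y up, looking along -z (the intrinsics and any distortion apply to the point x, -y, -z); pixel columns grow to the right and rows downward; lengths in m; the calibration is good to about 2 mm. A picture is of the moment at which its call begins: read the wrist's pose just before it. calibration takes no time and is no camera call.
- robot.close_job(): hands the job in; it is judged then, once.
Trained networks look in the newest picture that a camera, given by its name, has taken for a name from the list of things; names that differ only in an ending like _2 or _b are one class to them, and where a whole thing is asked for, a point or a joint stands for the part that bears it (a point fixed in the world has none). Each returns a list of dicts, best first, with "score" (0 to 1); they miss things now and then, are a little off and sometimes report something else, mostly with a low value. They report only what shows in the picture. A call takes as long as a camera call. They do not tell look-alikes from the thing itself.
- robot.recognise(camera, thing): "extent" ([centre column, centre row, width, height] in pixels, round what is visible of it).
The state is a dict: "time_s": time; "joints": joint angles; "qd": joint speeds; "joint_torque": joint torques, N m; "tool_pos": TCP position; "eef_rot": TCP orientation; "ft_force": force on the tool from outside, world axes, zero at the start; "moment": the same for the moment, N m; "opening": opening from 0.0 (shut) to 1.0 (fully open); "gripper_force": force on a finger pad.
Only numpy, scipy, OpenCV 4.12 (cv2) and the standard library are available. Lean on these libraries where they do the work, as an engineer would, in place of code of your own. Each camera call takes 0.05 s, during which the arm holds its last target. There are 200 camera calls.

### The job

Clamp the green circuit board: on the blue board holder in which it lies, throw the orange-tipped lever of the turnbuckle sleeve over, away from the board, all the way to its stop, so that both jaws draw in on the board. Leave the board lying in its holder, do not turn the turnbuckle of the empty holder, and let go of the lever at the end.

Things in the scene. Friction and masses are not known exactly. Their poses are not given: they have to be found in the camera images.
- sleeve (a joint): Turn (rad) of the turnbuckle sleeve on the board's holder: 0 to 0.3 at the start (open), 1.66 at its stop (jaws closed; 5.4 mm per rad each). Steel barrel 24 mm thick, 52 long, level, axis 48 mm above the surface. Its 8 mm thick lever leans 50 degrees from upright over the board at 0, and 45 degrees to the other side, away from the robot, at 1.66. Stays where left; 3 N at the lever's end turns it.
- knob (a point): Centre of the orange knob ending that lever: cylinder 20 mm diameter, 20 mm long, its axis parallel to the sleeve's. Turns with the sleeve: z points outward along the lever, y along the sleeve (level); the sleeve's axis is 70 mm inward, at -z. A growing angle is right-handed about y and carries the knob over the top. Free 35 mm either side along y; the jaws' tops are 61 mm above the surface.
- spare_knob (a point): Centre of the same kind of orange knob on the identical but empty board holder, which is to be left alone; axes as for knob.
- board_mid (a point): Centre of the green circuit board, loose, 75 x 100 x 3 mm, 40 to 85 g, lying level on two black rests 32 mm above the surface, on the robot's side of the sleeve. The jaws close along its 100 mm length (its y) and centre it; each stands about 9 mm off at angle 0 and just off contact at the stop.
There are look-alikes about, which are no part of the job. Leave any red look-alike of the part that bears board_mid alone.

How it is judged:
By the outcome, as a careful person would: the job done as asked, in the order asked, and still so for the second after the job is handed in, with the robot touching nothing.
It also fails if it takes over 32 s, if anything falls off the work surface, if the arm or the gripper's body presses on something with over 40 N, if the wrist force passes 120 N, or if a joint passes its speed limit or range.

## Working session

There is one attempt and no reset: what is moved stays moved. The work goes in short steps, Python scripts to look and compute and a shell command to move; the robot and the scene stay as the last step left them, time stands still between calls to the robot, and variables do not carry over. Pictures are saved under pics/ and viewed, at most 10 in all, crops included, and the job is handed in when it is done.

```bash
mkdir -p pics; ls
python3 - <<'E'
from workcell import robot
import cv2,numpy as np
np.set_printoptions(precision=4,suppress=True)
s=robot.observe();print(s)
for n in("scene","top"):
    im=robot.get_image(n);cv2.imwrite(f"pics/{n}0.png",im[:,:,::-1])
    c=robot.calibration(n);print(n,c)
    for t in("knob","spare_knob","board_mid","sleeve"):
        print(t,[(np.round(d["extent"]),round(d["score"],2)) for d in robot.recognise(n,t)])
print(robot.calibration("wrist"))
E
```

```text
pics
{'time_s': 0.0, 'joints': array([ 1.064 ,  0.2872,  1.5782, -0.    ,  1.2786, -0.15  ]), 'qd': array([-0.0004, -0.0011, -0.0002, -0.0001, -0.0005, -0.0003]), 'joint_torque': array([ -0.0001, -40.5983, -29.2628,  -0.0001,   0.0057,  -0.    ]), 'tool_pos': array([0.2356, 0.6323, 0.4033]), 'eef_rot': array([-3.1392, -0.0003,  2.7848]), 'ft_force': array([ 0.3201, -0.2468,  0.5151]), 'moment': array([ 0.0219, -0.0267,  0.0052]), 'gripper_force': 0.0, 'opening': 0.999857195947959}
scene {'mtx': array([[494.4996,   0.    , 316.125 ],
       [  0.    , 494.4996, 196.7516],
       [  0.    ,   0.    ,   1.    ]]), 'pose': array([[-0.2541, -0.7843,  0.566 ,  1.2713],
       [ 0.9672, -0.2035,  0.1523,  0.2957],
       [-0.0043,  0.5861,  0.8102,  1.07  ],
       [ 0.    ,  0.    ,  0.    ,  1.    ]])}
knob [(array([359., 208.,  21.,  33.]), 0.61)]
spare_knob [(array([214., 159.,  18.,  33.]), 0.7)]
board_mid [(array([363., 201.,  44.,  28.]), 0.92), (array([347., 279.,  47.,  41.]), 0.78), (array([445., 218.,  50.,  37.]), 0.77)]
sleeve [(array([360., 207.,  19.,  39.]), 0.82)]
top {'mtx
[... 216 characters left out ...]
8],
       [-0.029 ,  0.1451,  0.989 ,  1.1407],
       [ 0.    ,  0.    ,  0.    ,  1.    ]])}
knob [(array([276., 213.,  19.,  27.]), 0.8)]
spare_knob [(array([437., 230.,  21.,  23.]), 0.79)]
board_mid [(array([279., 236.,  43.,  35.]), 0.79), (array([204., 242.,  40.,  40.]), 0.75), (array([276., 157.,  39.,  31.]), 0.59)]
sleeve [(array([277., 211.,  19.,  26.]), 0.59)]
{'mtx': array([[333.5167,   0.    , 319.8381],
       [  0.    , 333.5167, 197.6742],
       [  0.    ,   0.    ,   1.    ]]), 'T_tool_cam': array([[ 0.0008,  0.9465,  0.3228,  0.0842],
       [ 1.    , -0.0008, -0.0001,  0.001 ],
       [ 0.0002,  0.3228, -0.9465,  0.0307],
       [ 0.    ,  0.    ,  0.    ,  1.    ]])}
```

Run:
```python
import cv2
a=cv2.imread("pics/top0.png")[130:290,160:480];b=cv2.imread("pics/scene0.png")[110:330,180:500]
cv2.imwrite("pics/topc.png",cv2.resize(a,None,fx=2.5,fy=2.5,interpolation=3));cv2.imwrite("pics/scenec.png",cv2.resize(b,None,fx=2.5,fy=2.5,interpolation=3))
```

```text
(no output)
```

View pics/topc.png

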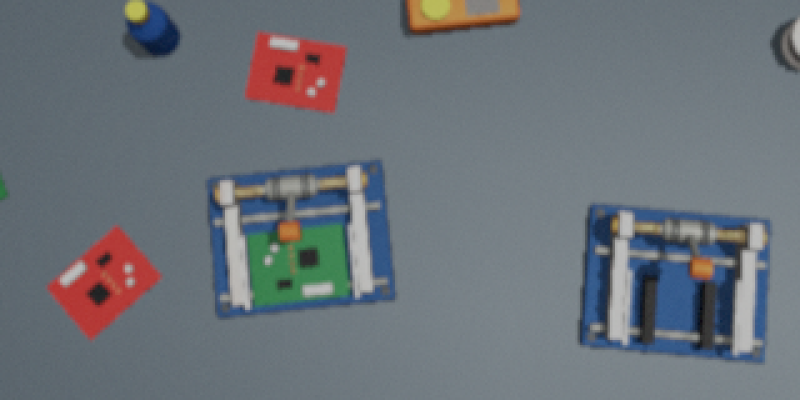

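View pics/scenec.png

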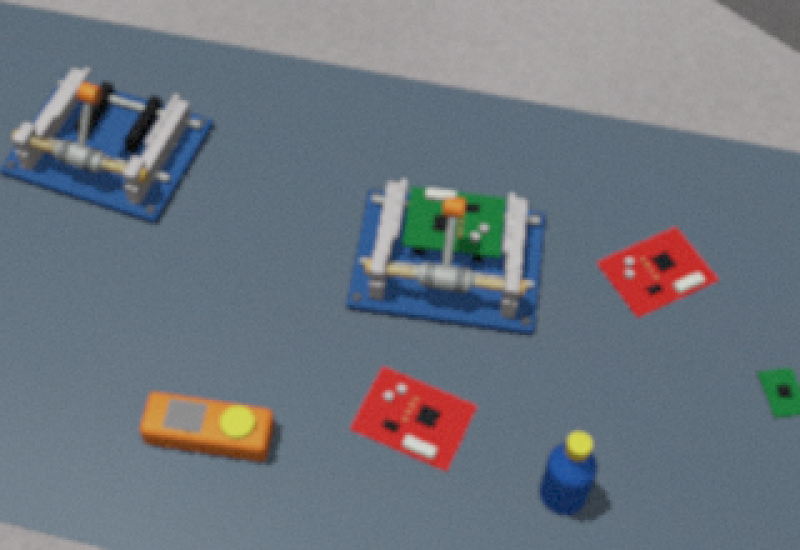

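```bash
cat > h.py <<'E'
from workcell import robot
import numpy as np
from scipy.spatial.transform import Rotation as Ro
def ray(n,uv,pose=None):
    c=robot.calibration(n);T=c["pose"] if pose is None else pose
    m=c["mtx"];d=np.array([(uv[0]-m[0,2])/m[0,0],-(uv[1]-m[1,2])/m[1,1],-1])
    d=T[:3,:3]@d;return T[:3,3],d/np.linalg.norm(d)
def tri(*rays):
    A=sum(np.eye(3)-np.outer(d,d) for o,d in rays);b=sum((np.eye(3)-np.outer(d,d))@o for o,d in rays)
    p=np.linalg.solve(A,b);return p,[np.linalg.norm(np.cross(p-o,d)) for o,d in rays]
def atz(r,z): o,d=r;return o+d*(z-o[2])/d[2]
def T_tool():
    s=robot.observe();T=np.eye(4);T[:3,:3]=Ro.from_euler("xyz",s["eef_rot"]).as_matrix();T[:3,3]=s["tool_pos"];return T
E
python3 - <<'E'
from h import *
np.set_printoptions(precision=4,suppress=True)
t=lambda x,y:(160+x/2.5,130+y/2.5)
s=lambda x,y:(180+x/2.5,110+y/2.5)
print("knob",tri(ray("top",t(289,231)),ray("scene",s(454,207))))
print("sleeve",tri(ray("top",t(290,186)),ray("scene",s(448,277))), atz(ray("top",t(290,186)),.06))
a,b=atz(ray("top",t(226,190)),.06),atz(ray("top",t(355,178)),.06);print("rod",a,b,np.degrees(np.arctan2(*(b-a)[:2])))
print("spare",tri(ray("top",t(702,268)),ray("scene",s(89,93))))
print(T_tool())
E
```

```text
knob (array([0.5489, 0.2165, 0.0922]), [np.float64(0.0004582139256876649), np.float64(0.0004582139256877181)])
sleeve (array([0.5998, 0.2228, 0.0445]), [np.float64(0.0020031171871734924), np.float64(0.0020031171871734443)]) [0.5982 0.2189 0.06  ]
rod [0.5954 0.2848 0.06  ] [0.6051 0.1521 0.06  ] 175.80877599492095
spare (array([ 0.5045, -0.1836,  0.099 ]), [np.float64(0.0015609390024238054), np.float64(0.001560939002423673)])
[[-0.937   0.3493 -0.      0.2357]
 [ 0.3493  0.937  -0.0001  0.6325]
 [ 0.     -0.0001 -1.      0.4047]
 [ 0.      0.      0.      1.    ]]
```

```bash
python3 -m pendant '[[[-399,-298,40],[0,0,-24.6],0],[[-399,-298,40],[0,0,-24.6],0],[[-399,-298,40],[0,0,-24.6],0],[[-399,-298,40],[0,0,-24.6],0],[[-399,-298,40],[0,0,-24.6],0],[[-399,-298,40],[0,0,-24.6],0],[[-399,-298,40],[0,0,-24.6],0],[[-399,-298,40],[0,0,-24.6],0],[[-399,-298,40],[0,0,-24.6],0],[[-399,-298,40],[0,0,-24.6],0],[[-399,-298,40],[0,0,-24.6],0],[[-399,-298,40],[0,0,-24.6],0]]'
python3 - <<'E'
from h import *
import cv2
np.set_printoptions(precision=4,suppress=True)
T=T_tool();print(T)
im=robot.get_image("wrist");cv2.imwrite("pics/w1.png",im[:,:,::-1])
P=T@robot.calibration("wrist")["T_tool_cam"]
for t in("knob","sleeve","board_mid"):
    for d in robot.recognise("wrist",t):
        e=d["extent"];print(t,np.round(e),round(d["score"],2),atz(ray("wrist",e[:2],P),{"knob":.093,"sleeve":.05,"board_mid":.035}[t]))
E
```

```text
time_s: 1.7
tool_pos: [0.506, 0.2129, 0.3647]
eef_rot: [3.141, -0.0, -3.072]
ft_force: [-1.6, 0.6, 0.6]
opening: 0.002
gripper_force: 0.0
[[-0.9976 -0.0695 -0.0004  0.506 ]
 [-0.0695  0.9976  0.0004  0.2129]
 [ 0.0003  0.0004 -1.      0.3647]
 [ 0.      0.      0.      1.    ]]
knob [318. 244.  24.   8.] 0.76 [0.5434 0.2155 0.093 ]
knob [320. 193. 103.  82.] 0.19 [0.5003 0.2137 0.093 ]
sleeve [319. 245.  26.  13.] 0.47 [0.5661 0.2181 0.05  ]
board_mid [320. 359.  14.  33.] 0.89 [0.7162 0.2298 0.035 ]
board_mid [523. 184. 124. 112.] 0.73 [0.4973 0.4039 0.035 ]
board_mid [321. 192. 103.  80.] 0.63 [0.5186 0.2166 0.035 ]
```

View pics/w1.png

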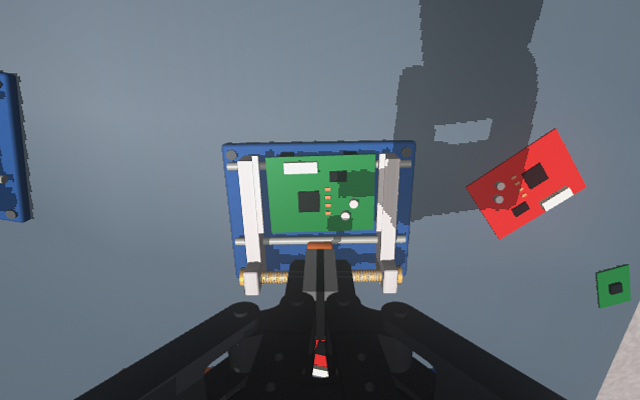

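```bash
python3 -m pendant '[[[0,0,50],[0,0,0],0],[[0,0,100],[0,0,0],0],[[0,0,107],[0,0,0],0],[[-20,0,107],[0,0,0],0],[[-32,0,100],[0,0,0],0],[[-41,0,91],[0,0,0],0],[[-41,0,91],[0,0,0],0]]'
python3 - <<'E'
from h import *
import cv2
ims=[robot.get_image(n)[:,:,::-1] for n in("scene","top")]
a=cv2.resize(ims[0][150:270,290:430],(560,480));cv2.imwrite("pics/s2.png",a)
E
```

```text
time_s: 2.6
tool_pos: [0.5473, 0.2179, 0.2765]
eef_rot: [3.141, 0.004, -3.068]
ft_force: [-0.3, 1.0, 0.5]
opening: 0.002
gripper_force: 0.1
```

View pics/s2.png

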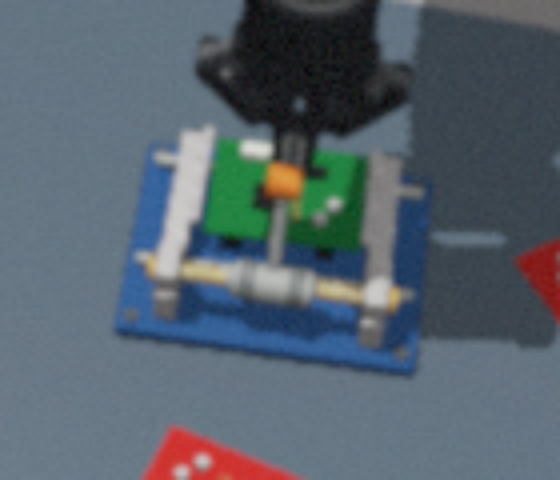

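```bash
python3 -m pendant '[[[-11,0,-5],[0,0,0],0],[[-22,0,-8],[0,0,0],0],[[-35,0,-9],[0,0,0],0],[[-47,0,-8],[0,0,0],0],[[-60,0,-4],[0,0,0],0],[[-70,0,1],[0,0,0],0],[[-70,0,1],[0,0,0],0]]'
python3 - <<'E'
from h import *
import cv2
ims=[robot.get_image(n)[:,:,::-1] for n in("scene","top")]
a=cv2.resize(ims[0][150:270,290:430],(560,480));cv2.imwrite("pics/s3.png",a)
E
```

```text
time_s: 3.4
tool_pos: [0.6171, 0.2218, 0.2717]
eef_rot: [-3.141, 0.001, -3.069]
ft_force: [0.1, -0.6, 0.1]
opening: 0.0
gripper_force: 0.0
```

View pics/s3.png

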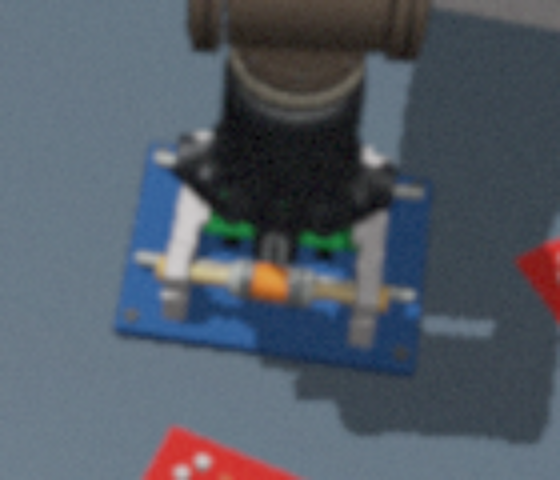

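The knob, now at crop (270,283), is past upright and in front of the finger, and the jaws have drawn in. I'll continue to the stop.

```bash
python3 -m pendant '[[[-8,0,5],[0,0,0],0],[[-14,0,10],[0,0,0],0],[[-16,0,11],[0,0,0],0],[[-16,0,11],[0,0,0],0]]'; python3 -m pendant '[[[-2,0,0],[0,0,0],0],[[-2,0,0],[0,0,0],0]]';python3 -m pendant '[[[-2,0,0],[0,0,0],0],[[-2,0,0],[0,0,0],0]]'
```

```text
time_s: 3.9
tool_pos: [0.6314, 0.2233, 0.2627]
eef_rot: [-3.141, -0.008, -3.069]
ft_force: [-11.0, -2.3, 11.5]
opening: 0.001
gripper_force: 9.2
time_s: 4.1
tool_pos: [0.6324, 0.2235, 0.2627]
eef_rot: [-3.14, -0.013, -3.068]
ft_force: [-15.2, -2.4, 13.1]
opening: -0.001
gripper_force: 12.0
time_s: 4.3
tool_pos: [0.6335, 0.2237, 0.2627]
eef_rot: [-3.14, -0.019, -3.068]
ft_force: [-21.4, -4.6, 17.8]
opening: 0.0
gripper_force: 14.9
```

```bash
python3 -m pendant '[[[10,0,-3],[0,0,0],0],[[25,0,-20],[0,0,0],0],[[40,0,-65],[0,0,0],0],[[60,0,-110],[0,0,0],0],[[100,0,-140],[0,0,0],0],[[140,0,-150],[0,0,0],0],[[160,0,-150],[0,0,0],0],[[160,0,-150],[0,0,0],0]]'
python3 - <<'E'
from h import *
import cv2
np.set_printoptions(precision=4,suppress=True)
a=robot.get_image("scene")[:,:,::-1];b=robot.get_image("top")[:,:,::-1]
T=T_tool();w=robot.get_image("wrist")[:,:,::-1]
for n in("scene","top","wrist"): print(n,[(np.round(d["extent"],1),round(d["score"],2)) for d in robot.recognise(n,"knob")])
cv2.imwrite("pics/s4.png",np.hstack([cv2.resize(a[150:270,290:430],(400,343)),cv2.resize(b[180:283,220:340],(400,343))]));cv2.imwrite("pics/w4.png",w)
np.save("T4.npy",T)
E
```

```text
time_s: 5.1
tool_pos: [0.4749, 0.2119, 0.4123]
eef_rot: [3.141, 0.003, -3.068]
ft_force: [0.6, -0.4, 0.6]
opening: -0.0
gripper_force: 0.0
scene [(array([359.4, 223.2,  20.1,  15.2]), 0.71)]
top [(array([276.1, 193.1,  19.1,  33.6]), 0.51)]
wrist []
```

View pics/s4.png

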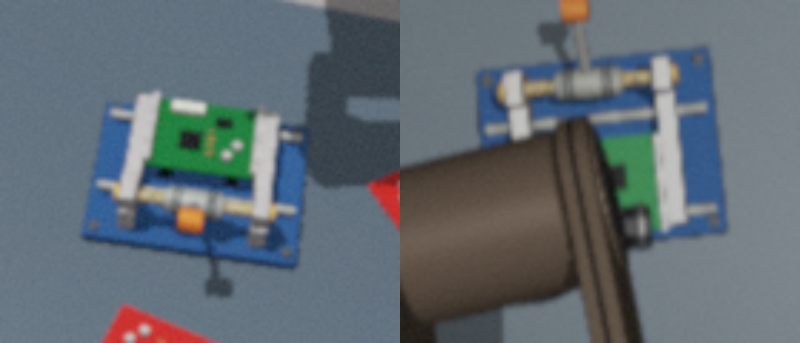

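View pics/w4.png

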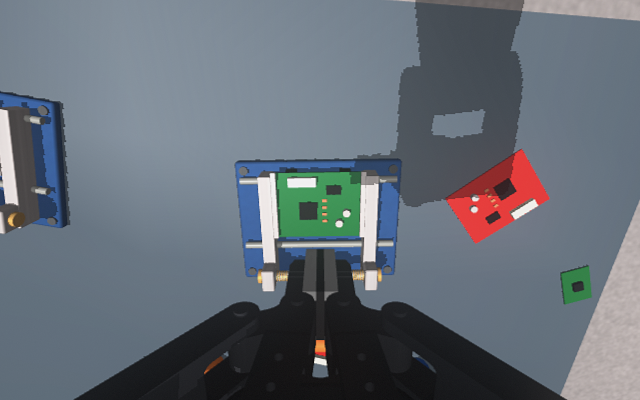

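Run:
```python
from h import *
import cv2
P=[]
for n,c in(("scene",(357,227)),("top",(272,181))):
    im=robot.get_image(n)[:,:,::-1];hs=cv2.cvtColor(np.ascontiguousarray(im),cv2.COLOR_BGR2HSV)
    m=cv2.inRange(hs,(5,150,120),(15,255,255));k=np.zeros_like(m);cv2.circle(k,c,11,255,-1)
    v,u=np.nonzero(m&k);print(n,u.mean(),v.mean(),len(u));P.append(ray(n,(u.mean(),v.mean())))
p,e=tri(*P);print(p,e)
a=np.array([.549,.2165]);s=(p[:2]-a)@[.9976,.0695];print("travel mm",s*1e3,"expect ~103; lean from z",np.degrees(np.arccos((p[2]-.048)/.07)))
```

```text
scene 356.1388888888889 227.33333333333334 36
top 271.9230769230769 182.25641025641025 39
[0.65010722 0.22490852 0.09225754] [np.float64(0.00011862689295920973), np.float64(0.00011862689295914875)]
travel mm 101.44895230236285 expect ~103; lean from z 50.78363330546864
```

```bash
python3 -c "
from workcell import robot
print(robot.close_job())"
```

```text
the job is handed in; nothing more can be done
None
```

The lever on the board's holder is thrown over, away from the board, to its stop: the push force rose steadily there and the knob travelled about 101 mm of the 103 mm I expected. Both jaws have drawn in on the green board, which still lies in its holder. The empty holder was not touched, the arm is clear of everything, and the job was handed in at about 5 to 6 s of robot time.

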